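Dial open the bench safe

TASK

Open the grey bench safe. First take the small jar that stands on its lid and set it down upright on the worktop beside the safe, clear of it. Dial the combination 4-7-9 by the crank pin (the number at the red index mark counts): turn left (counterclockwise) past 4 once and stop the second time 4 comes round, then right straight to 7, then left straight to 9. Then push the bolt knob all the way towards the dial, swing the lid up by its handle and leave it standing open by itself, nearly upright. Knock none of the bottles, jars or the flask about.

Things in the scene. Friction and masses are not known exactly. Their poses are not given: they have to be found in the camera images.
- safe: Grey steel bench safe, fixed, 190 (x) x 334 (y) x 90 mm high; origin at the centre of its underside on the worktop, x away from the robot, y left, z up (yaw +-0.3 rad). Left half (y -21 to +166 mm): flat lock cover at z 90 mm with dial and bolt. Right half (y -166 to -21): strong-box under the lid, lid top at z 90 mm.
- index (a point): Red index mark on the fixed aluminium ring round the dial (ring 112 mm outside diameter, top at z 96 mm), on the far (+x) side of the dial's axis, 52 mm from it. The number standing at this mark is the one dialled; each is good to about +-0.2 of a number (8 degrees). Overshooting a number spoils it: start the whole sequence again.
- dial_axis (a point): Fixed point on the dial's upright axis, at the level of the dial plate's flat top (safe frame 0, 85, 103 mm). Black plate of 95 mm diameter; low hub cap of 14 mm radius up to z 106 mm. The dial drives two hidden notched wheels, each after up to 200 degrees of free play; turning left 400 degrees picks up both from any start, which is always done before 4 comes round the second time.
- dial (a joint): Dial angle, rad, counts on over several turns; grows counterclockwise (left) seen from above. 0: crank pin at the index. Ten long ticks 36 degrees apart, numbered 0 to 9 clockwise round the dial, no figures; 0 is the red tick at the pin. Number at the index = angle / 0.6283 modulo 10. Starts between -0.85 and 0.85. Light friction (under 0.06 N m); stays where it is left.
- dial_pin (a point): Middle of the steel crank pin that stands up from the dial plate, 33 mm from the axis: 12 mm diameter, 26 mm tall (13 mm below to 13 mm above this point, top at z 129 mm). Push it round from either side with closed fingers, or hold it and lead it round.
- bolt (a joint): Travel of the bolt, m: 0 = shot, its tongue lies over the lid's edge; 0.014 = fully drawn, towards the dial (safe +y). The lid is free above about 0.010. Moves against 1.5 N of friction and stays where left; with a wrong combination it stops after 1 to 2 mm.
- bolt_knob (a point): Middle of the black thumb knob on the bolt, safe frame (0, 6.5, 121 mm) when shot: 17 mm diameter from z 113 to 129 mm, on a thinner neck. Push it on its lid side (-y), where only a low guide and keeper (up to z 105 mm, x -14 to 14, y -31 to -7 mm) stand below it.
- lid (a joint): Lid angle, rad: 0 closed, grows as the lid swings up; stop at 1.75. The stiff hinge (0.9 N m) holds the lid wherever it is left. The hinge line runs along y at x +90 mm, z 88 mm of the safe frame.
- lid_handle (a point): Middle of the lid's steel bar handle: bar along y, 9 mm diameter, 90 mm between its posts, 34 mm above the lid top; 157 mm in front of and 36 mm above the hinge line when shut.
- jar: The small jar on the lid: cream-white with a black screw cap, 50 mm diameter, 84 mm tall, cap 42 mm diameter over the top 17 mm, 0.15 kg; origin at the centre of its underside, z up.
- clear_bottle: Clear glass bottle with a black cap, 68 mm diameter, 150 mm tall, standing left of the safe; origin at the centre of its underside. Leave it alone.
- brown_bottle: Brown bottle with a black cap, 60 mm diameter, 140 mm tall, standing behind the lock half; origin at the centre of its underside. Leave it alone.
- flask: Conical clear flask with pale bluish contents, 64 mm diameter, 102 mm tall (the clear neck is hard to see), standing right of the safe near its far corner; origin at the centre of its underside. Leave it alone.
- red_jar: White jar with a red cap, 66 mm diameter, 99 mm tall, standing right of the safe near its front corner; origin at the centre of its underside. Leave it alone.
Things that resemble listed ones, but are neither listed nor needed, are in the scene too. What is shaped like the jar but green is not meant.

How it is judged:
On the way, in this order (a step that is already met when the one before it is completed fails the run):
1. the bolt has been drawn with the lid still shut (value of joint bolt above 0.0115 m and value of joint lid below 0.1 rad), for 0.1 s.
2. the lid has been swung open (value of joint lid above 1.1 rad), for 0.2 s.
At the end, for the whole second after the job is handed in: The bolt is drawn at least 11.5 of its 14 mm; the lid stands open by itself at 1.1 rad or more; the small jar stands upright (within 0.1 rad) and still on the worktop, its centre more than 110 mm along the safe's x or 180 mm along its y from the safe's middle (value of joint bolt above 0.0115 m and value of joint lid above 1.1 rad and height (world z) of jar below 0.006 m and angle between jar's own z axis and vertical below 0.1 rad and linear speed of jar below 0.02 m/s and (x of jar in the frame of safe above 0.11 m or x of jar in the frame of safe below -0.11 m or y of jar in the frame of safe above 0.18 m or y of jar in the frame of safe below -0.18 m)); the robot touches nothing.
It fails at once if the clear bottle was pushed more than 30 mm or tipped (distance of clear_bottle from where it was at the start of the episode above 0.03 m or angle between clear_bottle's own z axis and vertical above 0.4 rad).
It fails at once if the brown bottle was pushed more than 30 mm or tipped (distance of brown_bottle from where it was at the start of the episode above 0.03 m or angle between brown_bottle's own z axis and vertical above 0.4 rad).
It fails at once if the flask was pushed more than 30 mm or tipped (distance of flask from where it was at the start of the episode above 0.03 m or angle between flask's own z axis and vertical above 0.4 rad).
It fails at once if the red-capped jar was pushed more than 30 mm or tipped (distance of red_jar from where it was at the start of the episode above 0.03 m or angle between red_jar's own z axis and vertical above 0.4 rad).
It fails at once if the small jar was tipped over (angle between jar's own z axis and vertical above 0.6 rad).
It also fails if it takes over 72 s, if anything falls off the work surface, if the arm or the gripper's body presses on something with over 40 N, if the wrist force passes 120 N, or if a joint passes its speed limit or range.

ROBOT

A 6-joint arm with a two-finger parallel gripper is mounted at the origin on a cart in front of the work surface, level with it; the furniture and walls round the work are solid. World frame = base frame: x ahead of the robot, y to its left, z up, the work surface at z = 0. Lengths are in m, angles in rad, forces in N, time in s.
With the tool pointing down it reaches from about 0.375 to 0.825 m from the base axis. Payload 5.5 kg.
Tool frame: the origin (TCP) lies between the finger pads; the fingertips stand 22 mm ahead of it and the grasp point (between the pads) lies 3 mm ahead of it; z points along the fingers, y is the line along which they close (so a half turn about z gives the same grasp; the last joint's range is limited). The gripper opens to 85 mm and grips with 20 to 120 N. Pads are 22 mm wide; open, the fingers measure 114 mm over their backs; the gripper's body (76 mm by 85 mm) begins 54 mm behind the grasp point. The pads swing forward as they close: fully open they stand 13 mm farther back than shut.
Start: joints at [1.112, 0.314, -0.047, 1.21, 0, 1.571], TCP at [0.266, 0.538, 0.253] pointing down, gripper open.
Joint ranges: [-2.67, 2.67], [-0.69, 1.73], [-1.03, 1.25], [-2.08, 2.16], [-1.42, 1.45], [-3.14, 3.14]. Speed limits (rad/s): [2.39, 2.39, 3.01, 3.14, 3.14, 3.14].

INTERFACE

Orientations are given as a 3x3 rotation matrix whose columns are the frame's x, y, z axes.
In Python, from station import robot gives the robot as it stands.
- The arm moves only by the tool drive_tool, never from a script. Its argument "increments" is a list of rows, each a list of 3 entries, a list of its own where there are three numbers: the opening, from 0 (shut) to 1 (fully open), then the shift along the tool's x, y, z normalised to -1 to 1, where 1 is 30 cm, then the turn, a rotation vector about the tool's x, y, z normalised to -1 to 1, where 1 is 180 degrees. A call has 1 to 12 rows; each row shifts and turns the commanded pose from where the row before left it, along the tool's axes as they then stand; what a row does not reach is not made up. A row lasts 1/8 s, in which the tool goes at most 62.5 mm and 10.7 degrees, less where a joint would pass 70% of its speed; a pose out of reach is approached as far as the arm can. A call with a number of a shift or a turn outside -1 to 1 is refused whole. A call with a gripper value outside its range is refused whole. The fingers move at their own pace and stop on an object; "force" is the grip in N (left out, the last holds). Time passes only in rows, so rows that do not move let the fingers close. It gives the time, the measured TCP pose, the force, the opening and the grip force at its end, in the units of the state.
- robot.get_obs(): the state, without advancing time (a new reading comes with each control period).
- robot.get_image(name): name is "side" or "top"; returns a dict with "frame" (400x640x3 uint8, red, green, blue), "intrinsics" (3x3 intrinsics, pixels), "D" ([k1, k2, p1, p2, k3] as OpenCV has them; the pictures are not rectified), "camera_from_world" (4x4, takes a point from world to camera coordinates). Camera axes: x right, y down, z forward; pixel columns grow to the right and rows downward; lengths in m; the calibration is good to about 2 mm. A picture is of the moment at which its call begins. There is no depth.
- robot.close_job(): hands the job in; it is judged then, once.
The state is a dict: "time_s": time; "qpos": joint angles; "joint_velocities": joint speeds; "joint_torque": joint torques, N m; "position": TCP position; "tcp_rot": TCP orientation; "force": force on the tool from outside, world axes, zero at the start; "ft_torque": the same for the moment, N m; "grip_width": finger opening in m; "grip_force": force on a finger pad.
Only numpy, scipy, OpenCV 4.12 (cv2) and the standard library are available. Lean on these libraries where they do the work, as an engineer would, in place of code of your own. Each camera call takes 0.05 s, during which the arm holds its last target. There are 200 camera calls.

## Working session

There is one attempt and no reset: what is moved stays moved. The work goes in short steps, Python scripts to look and compute and a tool call to move; the robot and the scene stay as the last step left them, time stands still between calls to the robot, and variables do not carry over. Pictures are saved under pics/ and viewed, at most 10 in all, crops included, and the job is handed in when it is done.

Besides the shell and the picture viewer there is one more tool, called after ">>>" as name(argument=value, ...), one argument or row to a line, values as JSON. drive_tool: Moves the arm, as the interface text tells. Its arguments: {"type":"object","properties":{"increments":{"type":"array"},"force":{"type":"number"}},"required":["increments"]}

```bash
mkdir -p pics; ls; python3 - <<'E'
from station import robot
import cv2,numpy as np
o=robot.get_obs();print(o['time_s'],o['position'],o['tcp_rot'],o['grip_width'])
for n in('side','top'):
    d=robot.get_image(n);cv2.imwrite(f'pics/{n}0.png',d['frame'][...,::-1])
    np.savez(f'{n}0.npz',**{k:np.array(v) for k,v in d.items()})
    T=np.array(d['camera_from_world']);print(n,d['intrinsics'],d['D'],-T[:3,:3].T@T[:3,3],T[:3,:3])
E
```

```text
pics
0.0 [0.2654707  0.53745989 0.25243705] [[-8.96583059e-01  4.42874915e-01 -7.92240340e-04]
 [ 4.42875622e-01  8.96581762e-01 -1.52574897e-03]
 [ 3.45922959e-05 -1.71882461e-03 -9.99998522e-01]] 0.08537380402004043
side [[470.45819018   0.         322.36475333]
 [  0.         470.45819018 188.25542409]
 [  0.           0.           1.        ]] [-0.05164823  0.          0.          0.          0.        ] [ 0.59181298 -0.83313375  0.85825706] [[ 0.9989988   0.04289733 -0.01269706]
 [ 0.01834424 -0.65164977 -0.75829814]
 [-0.04080301  0.75730601 -0.65178425]]
top [[475.52318934   0.         320.04980531]
 [  0.         475.52318934 201.52929826]
 [  0.           0.           1.        ]] [-0.09420208  0.          0.          0.          0.        ] [0.33625457 0.05264027 1.18864816] [[-1.60436906e-02 -9.99863298e-01 -3.99826328e-03]
 [-9.80888294e-01  1.65144677e-02 -1.93869615e-01]
 [ 1.93909142e-01  8.11465518e-04 -9.81019157e-01]]
```

View pics/top0.png

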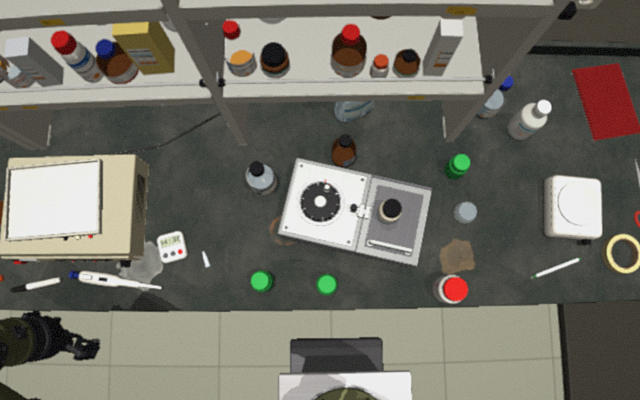

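View pics/side0.png

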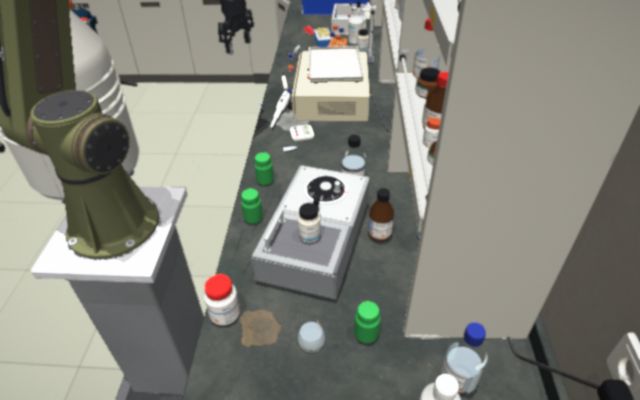

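The top view shows the safe at (355,210), with the dial at (320,201), the bolt knob at (352,208), the jar's black cap at (391,210) and the handle at (390,247). The side view shows the jar at (309,224). Things that could be taken for the jar: the green-capped ones at top (261,281), (327,285) and (459,165), and the red-capped jar at (453,290). I choose the cream one with the black cap on the lid.

```bash
cat > h.py <<'E'
import numpy as np,cv2
from station import robot
def grab(n,new=None):
    d=robot.get_image(n) if new else dict(np.load(f'{n}0.npz'))
    if new: cv2.imwrite(f'pics/{new}.png',d['frame'][...,::-1])
    return d
def ray(d,p):
    T=np.array(d['camera_from_world']);u=cv2.undistortPoints(np.array([[p]],float),np.array(d['intrinsics']),np.array(d['D']))[0,0]
    v=T[:3,:3].T@np.r_[u,1];return -T[:3,:3].T@T[:3,3],v/np.linalg.norm(v)
def plane(d,p,z):
    c,v=ray(d,p);return c+v*(z-c[2])/v[2]
def tri(d1,p1,d2,p2):
    c1,v1=ray(d1,p1);c2,v2=ray(d2,p2)
    s=np.linalg.lstsq(np.c_[v1,-v2],c2-c1,rcond=None)[0]
    a,b=c1+v1*s[0],c2+v2*s[1];return (a+b)/2,np.linalg.norm(a-b)
def proj(d,P):
    T=np.array(d['camera_from_world']);r=cv2.Rodrigues(T[:3,:3])[0]
    return cv2.projectPoints(np.array(P,float).reshape(-1,3),r,T[:3,3],np.array(d['intrinsics']),np.array(d['D']))[0][:,0]
E
python3 - <<'E'
import cv2,numpy as np
from h import *
a=cv2.imread('pics/top0.png')[150:275,270:440];b=cv2.imread('pics/side0.png')[160:300,245:405]
A=cv2.resize(a,(784,576),interpolation=cv2.INTER_CUBIC);cv2.imwrite('pics/ct.png',A)
cv2.imwrite('pics/cs.png',cv2.resize(b,(660,578),interpolation=cv2.INTER_CUBIC))
E
```

```text
(no output)
```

View pics/ct.png

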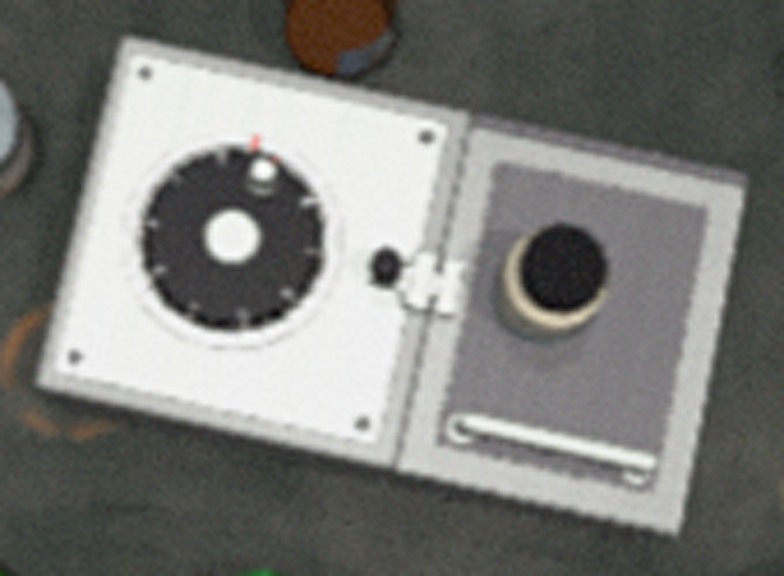

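View pics/cs.png

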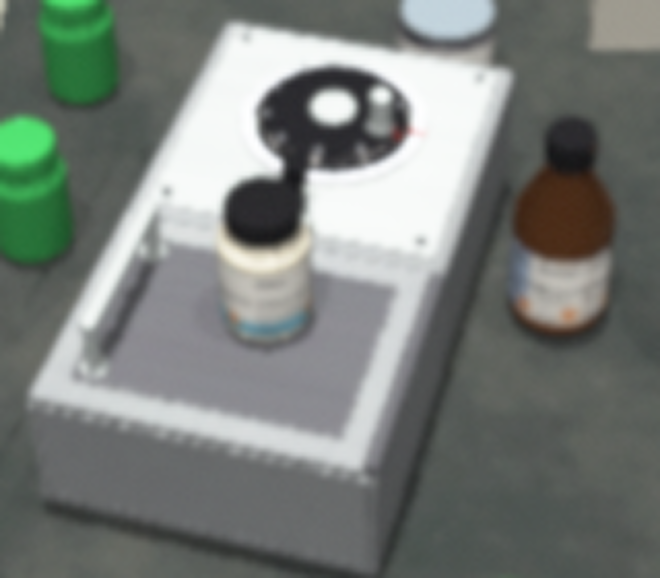

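The crops confirm the jar: cream, black cap at crop (563,266), i.e. top px (392,208). The pin stands just right of the red index mark at crop (262,170), and the hub is at (232,237). The knob is at (386,267), the handle bar runs (460,428)–(655,462), and the safe's top corners are (124,40), (745,180), (678,533) and (38,387).

```bash
python3 - <<'E'
from h import *
t,s=grab('top'),grab('side')
ft=lambda x,y:np.array([270+(x+.5)/784*170-.5,150+(y+.5)/576*125-.5]); fs=lambda x,y:np.array([245+(x+.5)/660*160-.5,160+(y+.5)/578*140-.5])
def black(d,box,th=60):
    x0,y0,x1,y1=box;g=cv2.resize(d['frame'][y0:y1,x0:x1].max(2),None,fx=8,fy=8,interpolation=cv2.INTER_CUBIC)
    m=(g<th).astype(np.uint8);n,l,st,_=cv2.connectedComponentsWithStats(m);k=1+np.argmax(st[1:,4])
    c=cv2.convexHull(max(cv2.findContours((l==k).astype(np.uint8),0,1)[0],key=cv2.contourArea));e=cv2.fitEllipse(c)
    return np.array([x0+(e[0][0]+.5)/8-.5,y0+(e[0][1]+.5)/8-.5]),np.array(e[1])/8
for n,a,b in [('dial disc',black(t,(295,175,348,228)),black(s,(303,170,350,205)))]:
    print(n,a,b,tri(t,a[0],s,b[0]))
P={'hub':((232,237),(334,106)),'pintop':((262,166),(380,94)),'jarcap':((564,266),(264,193)),'knob':((386,262),(296,165)),'hand_l':((460,426),(155,209)),'hand_r':((655,459),(90,325)),
'c_fl':((124,40),(511,70)),'c_fr':((745,180),(375,478)),'c_nr':((678,533),(33,400))}
for k,(a,b) in P.items(): print(k,ft(*a).round(1),fs(*b).round(1),[np.round(q,4) for q in tri(t,ft(*a),s,fs(*b))])
W=np.array([plane(t,ft(*q),.09)[:2] for q in [(124,40),(745,180),(678,533),(38,387)]])
M=np.array([[.095,.167],[.095,-.167],[-.095,-.167],[-.095,.167]])*[1,1]
c=W.mean(0);H=(W-c).T@M;yaw=np.arctan2(H[1,0]-H[0,1],H[0,0]+H[1,1]);R=np.array([[np.cos(yaw),-np.sin(yaw)],[np.sin(yaw),np.cos(yaw)]])
print('corners',c,yaw,((W-c)@R).round(4))
for k,z in [('hub',.106),('pintop',.129),('jarcap',.174),('knob',.129),('hand_l',.127),('hand_r',.127)]:
    p=plane(t,ft(*P[k][0]),z)[:2];print(k,p.round(4),'safe',((p-c)@R).round(4))
# neighbours via top view, world estimates at given heights
for k,px,z in [('clear',(257,168),.15),('brown',(344,143),.14),('flask',(465,211),.05),('red',(455,287),.099),('g1',(261,280),.08),('g2',(327,284),.08),('g3',(460,163),.08)]:
    p=plane(t,px,z)[:2];print(k,p.round(3),'safe',((p-c)@R).round(3))
E
```

```text
dial disc (array([321.01283455, 191.24271011]), array([16.11018944, 25.24374008])) (array([320.2549305 , 191.32783318]), array([25.19443321, 39.49201202])) (array([0.55732048, 0.04636475, 0.09902186]), np.float64(0.03794870430430882))
hub [319.9 201. ] [325.6 185.3] [array([0.5519, 0.0539, 0.1046]), np.float64(0.0005)]
pintop [326.4 185.6] [336.7 182.4] [array([0.5812, 0.0381, 0.1285]), np.float64(0.0028)]
jarcap [391.9 207.3] [308.6 206.4] [array([ 0.5216, -0.1018,  0.177 ]), np.float64(0.0017)]
knob [353.3 206.5] [316.4 199.6] [array([ 0.5337, -0.022 ,  0.125 ]), np.float64(0.0)]
hand_l [369.4 242.1] [282.2 210.2] [array([ 0.4548, -0.0556,  0.1198]), np.float64(0.0047)]
hand_r [411.6 249.2] [266.4 238.3] [array([ 0.4339, -0.1499,  0.1266]), np.float64(0.0001)]
c_fl [296.5 158.3] [368.5 176.6] [array([0.6603, 0.1084, 0.0903]), np.float64(0.0005)]
c_fr [431.2 188.7] [335.5 275.4] [array([ 0.5819, -0.212 ,  0.0856]), np.float64(0.0016)]
c_nr [416.6 265.3] [252.6 256.5] [array([ 0.4012, -0.1671,  0.0863]), np.float64(0.0023)]
corners [ 0.5298047  -0.02909259] -0.2434705263210059 [[ 0.0934  0.1649]
 [ 0.0927 -0.1645]
 [-0.0929 -0.1648]
 [-0.0932  0.1645]]
hub [0.5514 0.0538] safe [0.001  0.0857]
pintop [0.5825 0.0384] safe [0.0349 0.0782]
jarcap [ 0.5213 -0.1024] safe [ 0.0095 -0.0732]
knob [ 0.533  -0.0217] safe [0.0013 0.008 ]
hand_l [ 0.4517 -0.0555] safe [-0.0695 -0.0444]
hand_r [ 0.4338 -0.1498] safe [-0.0641 -0.1403]
clear [0.621 0.195] safe [0.035 0.24 ]
brown [ 0.68  -0.004] safe [0.14  0.061]
flask [ 0.532 -0.301] safe [ 0.067 -0.264]
red [ 0.348 -0.251] safe [-0.123 -0.259]
g1 [0.373 0.193] safe [-0.206  0.178]
g2 [0.361 0.041] safe [-0.18   0.027]
g3 [ 0.645 -0.289] safe [ 0.175 -0.224]
```

>>> drive_tool(
  increments=[
    [0.9,[0,0,0],[0,0,-0.0343]],
    [0.9,[0,0,0],[0,0,-0.0343]],
    [0.9,[-0.112,-0.155,0],[0,0,0]],
    [0.9,[-0.112,-0.155,0],[0,0,0]],
    [0.9,[-0.112,-0.155,0],[0,0,0]],
    [0.9,[-0.112,-0.155,0],[0,0,0]],
    [0.9,[-0.112,-0.155,0],[0,0,0]],
    [0.9,[-0.112,-0.155,0],[0,0,0]],
    [0.9,[-0.112,-0.155,0],[0,0,0]],
    [0.9,[-0.112,-0.155,0],[0,0,0]],
    [0.9,[-0.112,-0.155,0],[0,0,0]],
    [0.9,[-0.112,-0.155,0],[0,0,0]],
  ],
  force=30,
)

```text
time_s: 1.6
position: [0.4801, 0.0038, 0.2532]
tcp_rot: [[-0.971, 0.241, -0.0], [0.241, 0.971, 0.0], [0.0, 0.0, -1.0]]
force: [1.0, 0.3, 0.1]
grip_width: 0.0772
grip_force: 0.0
```

```bash
cat >> h.py <<'E'
C=np.array([.5298,-.0291]);Y=-.2435;RS=np.array([[np.cos(Y),-np.sin(Y)],[np.sin(Y),np.cos(Y)]])
def S(p): return np.r_[(np.array(p)[:2]-C)@RS,p[2]]
def st():
    o=robot.get_obs();y=o['tcp_rot'][:,1];z=o['tcp_rot'][:,2]
    print('t',round(o['time_s'],2),'safe',(S(o['position'])*1000).round(1),'yawerr deg',round(np.degrees(np.arctan2(y[1],y[0])-Y)-90,2),'z',z.round(3),'F',(o['force'][:2]@RS).round(1),round(o['force'][2],1),'w',round(o['grip_width'],4),round(o['grip_force'],1));return o
E
python3 -c "
from h import *
st();s=grab('side')
print(plane(s,(405,335),0),plane(s,(410,330),0))"
```

```text
t 1.6 safe [-56.2  20.  253.2] yawerr deg 0.01 z [-0.  0. -1.] F [0.9 0.5] 0.1 w 0.0772 0.0
[ 7.28047547e-01 -2.94163040e-01 -1.11022302e-16] [ 0.73944072 -0.28203952  0.        ]
```

>>> drive_tool(
  increments=[
    [0.9,[-0.11,-0.155,0],[0,0,0]],
    [0.9,[-0.11,-0.155,0],[0,0,0]],
    [0.9,[0,0,0.125],[0,0,0]],
    [0.9,[0,0,0.125],[0,0,0]],
    [0.9,[0,0,0.125],[0,0,0]],
    [0.9,[0,0,0],[0,0,0]],
    [0,[0,0,0],[0,0,0]],
    [0,[0,0,0],[0,0,0]],
    [0,[0,0,0],[0,0,0]],
    [0,[0,0,0],[0,0,0]],
    [0,[0,0,0],[0,0,0]],
    [0,[0,0,0],[0,0,0]],
  ],
  force=30,
)

```text
time_s: 3.1
position: [0.5227, -0.1009, 0.1428]
tcp_rot: [[-0.971, 0.241, 0.003], [0.241, 0.971, -0.001], [-0.003, -0.0, -1.0]]
force: [-1.5, -1.0, 6.1]
grip_width: 0.0489
grip_force: 31.2
```

```bash
python3 -c "
from h import *
st()"
```

```text
t 3.1 safe [ 10.4 -71.3 142.8] yawerr deg 0.01 z [ 0.003 -0.001 -1.   ] F [-1.2 -1.3] 6.1 w 0.0489 31.2
```

>>> drive_tool(
  increments=[
    [0,[0,0,-0.1],[0,0,0]],
    [0,[0,0,-0.1],[0,0,0]],
    [0,[0.044,-0.188,0],[0,0,0]],
    [0,[0.044,-0.188,0],[0,0,0]],
    [0,[0.044,-0.188,0],[0,0,0]],
    [0,[0,0,0],[0,0,0]],
    [0,[0,0,0.14],[0,0,0]],
    [0,[0,0,0.14],[0,0,0]],
    [0,[0,0,0.14],[0,0,0]],
    [0,[0,0,0.06],[0,0,0]],
    [0,[0,0,0],[0,0,0]],
  ],
)

```text
time_s: 4.47
position: [0.4417, -0.2537, 0.0558]
tcp_rot: [[-0.971, 0.24, -0.002], [0.24, 0.971, 0.002], [0.003, 0.001, -1.0]]
force: [0.1, 0.6, -1.0]
grip_width: 0.049
grip_force: 32.2
```

```bash
python3 -c "
from h import *
st()
a=grab('side','s1')['frame'];b=grab('top','t1')['frame']
cv2.imwrite('pics/m1.png',np.hstack([cv2.resize(a[150:370,180:420],None,fx=1.6,fy=1.6),cv2.resize(b[130:350,270:510],None,fx=1.6,fy=1.6)])[...,::-1])"
```

```text
t 4.47 safe [ -31.4 -239.2   55.8] yawerr deg 0.07 z [-0.002  0.002 -1.   ] F [-0.   0.6] -1.0 w 0.049 32.2
```

View pics/m1.png

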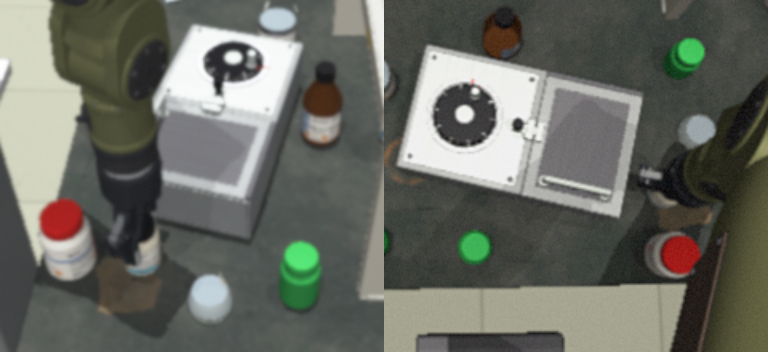

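The picture shows the jar held a few mm above the worktop, between the flask, the red jar and the safe. All neighbours are untouched.

>>> drive_tool(
  increments=[
    [0,[0,0,0.006],[0,0,0]],
    [0,[0,0,0.004],[0,0,0]],
    [0,[0,0,0],[0,0,0]],
    [0.72,[0,0,0],[0,0,0]],
    [0.72,[0,0,0],[0,0,0]],
    [0.72,[0,0,0],[0,0,0]],
    [0.72,[0,0,-0.1],[0,0,0]],
    [0.72,[0,0,-0.2],[0,0,0]],
    [0.72,[0,0,-0.2],[0,0,0]],
    [0.4,[0,0,-0.1],[0,0,0]],
  ],
)

```text
time_s: 5.82
position: [0.4435, -0.2559, 0.2375]
tcp_rot: [[-0.971, 0.241, 0.004], [0.241, 0.971, -0.002], [-0.005, -0.001, -1.0]]
force: [0.9, -0.6, -0.9]
grip_width: 0.0445
grip_force: 0.0
```

```bash
python3 -c "
from h import *
st()"
```

```text
t 5.83 safe [ -29.1 -240.9  237.5] yawerr deg 0.01 z [ 0.004 -0.002 -1.   ] F [ 1.  -0.4] -0.9 w 0.0445 0.0
```

>>> drive_tool(
  increments=[
    [0.4,[-0.035,0.177,0],[0,0,0]],
    [0.4,[-0.035,0.177,0],[0,0,0]],
    [0.4,[-0.035,0.177,0],[0,0,0]],
    [0.4,[-0.035,0.177,0],[0,0,0]],
    [0.4,[-0.035,0.177,0],[0,0,0]],
    [0.4,[-0.034,0.177,0],[0,0,0]],
    [0.4,[0,0,0.15],[0,0,0]],
    [0.4,[0,0,0.14],[0,0,0]],
    [0.4,[0,0,0],[0,0,0]],
  ],
)

```text
time_s: 6.95
position: [0.5769, 0.039, 0.1436]
tcp_rot: [[-0.971, 0.24, -0.007], [0.241, 0.971, -0.001], [0.007, -0.002, -1.0]]
force: [-0.3, 0.7, -0.7]
grip_width: 0.0344
grip_force: 0.0
```

```bash
python3 -c "
from h import *
st()
a=grab('side','s2')['frame'];b=grab('top','t2')['frame']
cv2.imwrite('pics/m2.png',np.hstack([cv2.resize(a[130:270,240:400],(560,490)),cv2.resize(b[240:320,380:500],(240,160))[[*range(160)]+[159]*330]])[...,::-1])"
```

```text
t 6.95 safe [ 29.3  77.4 143.6] yawerr deg 0.04 z [-0.007 -0.001 -1.   ] F [-0.4  0.6] -0.7 w 0.0344 0.0
```

View pics/m2.png

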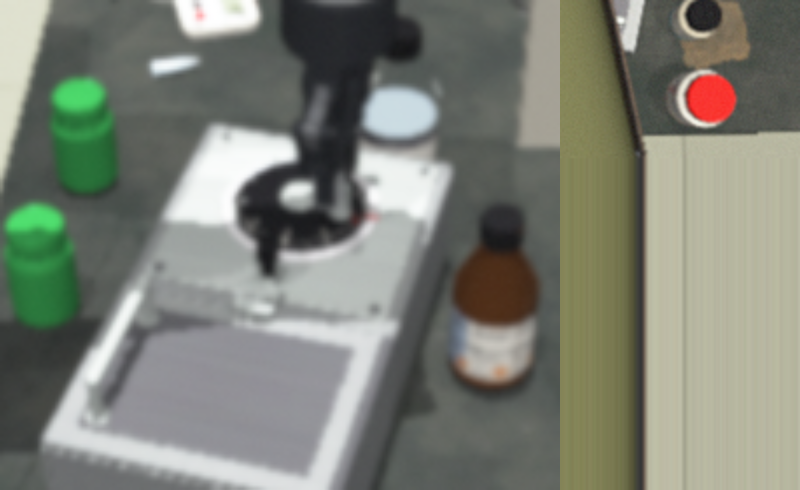

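The side view shows the fingers straddling the pin at (340,200). The small jar stands upright next to the red jar (top inset).

>>> drive_tool(
  increments=[
    [0.4,[0,0,0],[0,0,0]],
    [0.4,[0,0,0],[0,0,0]],
  ],
)

```text
time_s: 7.3
position: [0.581, 0.0389, 0.1486]
tcp_rot: [[-0.97, 0.241, 0.003], [0.241, 0.97, 0.0], [-0.003, 0.001, -1.0]]
force: [-0.5, -0.2, -0.1]
grip_width: 0.034
grip_force: 0.0
```

```bash
python3 -c "
from h import *
st()"
```

```text
t 7.3 safe [ 33.3  78.3 148.6] yawerr deg -0.01 z [ 0.003  0.    -1.   ] F [-0.4 -0.3] -0.1 w 0.034 0.0
```

>>> drive_tool(
  increments=[
    [0.4,[0,0,0.03],[0,0,0]],
    [0.4,[0,0,0.026],[0,0,0]],
    [0.4,[0,0,0],[0,0,0]],
    [0,[0,0,0],[0,0,0]],
    [0,[0,0,0],[0,0,0]],
    [0,[0,0,0],[0,0,0]],
    [0,[0,0,0],[0,0,0]],
  ],
  force=20,
)

```text
time_s: 8.18
position: [0.58, 0.0388, 0.1301]
tcp_rot: [[-0.971, 0.241, 0.0], [0.241, 0.971, -0.0], [-0.0, -0.0, -1.0]]
force: [0.1, -0.7, -0.6]
grip_width: 0.0109
grip_force: 20.6
```

```bash
python3 -c "
from h import *
st()"
```

```text
t 8.18 safe [ 32.3  78.  130.1] yawerr deg 0.01 z [ 0. -0. -1.] F [ 0.2 -0.7] -0.6 w 0.0109 20.6
```

```bash
cat >> h.py <<'E'
def arc(a0,a1,n,R=33.,start=None):
    th=np.radians(np.linspace(a0,a1,n+1));P=R*np.c_[-np.cos(th),np.sin(th)]/300
    if start is not None: P[0]=np.array([-start[0],start[1]])/300
    Q=P[0].copy();out=[]
    for p in P[1:]:
        d=np.round(p-Q,3);Q+=d;out.append([float(x) for x in d])
    print(out)
E
python3 -c "
from h import *
arc(-13.3,220,12)"
```

```text
[[-0.002, 0.037], [0.01, 0.036], [0.021, 0.03], [0.031, 0.022], [0.035, 0.01], [0.037, -0.003], [0.035, -0.014], [0.027, -0.025], [0.017, -0.033], [0.006, -0.037], [-0.007, -0.036], [-0.019, -0.032]]
```

Lead the first 5 steps (to about 84°), then check.

>>> drive_tool(
  increments=[
    [0,[-0.002,0.037,0],[0,0,0]],
    [0,[0.01,0.036,0],[0,0,0]],
    [0,[0.021,0.03,0],[0,0,0]],
    [0,[0.031,0.022,0],[0,0,0]],
    [0,[0.035,0.01,0],[0,0,0]],
    [0,[0,0,0],[0,0,0]],
    [0,[0,0,0],[0,0,0]],
  ],
)

```text
time_s: 9.05
position: [0.5618, 0.0837, 0.1303]
tcp_rot: [[-0.97, 0.242, 0.0], [0.242, 0.97, -0.003], [-0.001, -0.003, -1.0]]
force: [-0.2, -6.7, 1.9]
grip_width: 0.0112
grip_force: 19.8
```

```bash
python3 -c "
from h import *
st()"
```

```text
t 9.05 safe [  3.8 117.2 130.3] yawerr deg -0.03 z [ 0.    -0.003 -1.   ] F [ 1.4 -6.5] 1.9 w 0.0112 19.8
```

```bash
python3 -c "
from h import *
arc(84,264,9,start=(3.5,34.0))"
```

```text
[[0.038, -0.007], [0.035, -0.015], [0.028, -0.027], [0.016, -0.034], [0.004, -0.038], [-0.009, -0.037], [-0.021, -0.032], [-0.031, -0.022], [-0.037, -0.011]]
```

>>> drive_tool(
  increments=[
    [0,[0.038,-0.007,0],[0,0,0]],
    [0,[0.035,-0.015,0],[0,0,0]],
    [0,[0.028,-0.027,0],[0,0,0]],
    [0,[0.016,-0.034,0],[0,0,0]],
    [0,[0.004,-0.038,0],[0,0,0]],
    [0,[0,0,0],[0,0,0]],
    [0,[0,0,0],[0,0,0]],
  ],
)

```text
time_s: 9.93
position: [0.5163, 0.0601, 0.1302]
tcp_rot: [[-0.971, 0.24, -0.003], [0.24, 0.971, 0.003], [0.003, 0.003, -1.0]]
force: [-4.6, 3.6, 5.5]
grip_width: 0.0106
grip_force: 20.4
```

```bash
python3 -c "
from h import *
st()
b=grab('top','t3')['frame'];a=grab('side','s3')['frame']
cv2.imwrite('pics/m3.png',np.hstack([cv2.resize(b[160:240,280:370],(396,352)),cv2.resize(a[160:240,280:370],(396,352))])[...,::-1])"
```

```text
t 9.93 safe [-34.6  83.3 130.2] yawerr deg 0.07 z [-0.003  0.003 -1.   ] F [-5.3  2.4] 5.5 w 0.0106 20.4
```

View pics/m3.png

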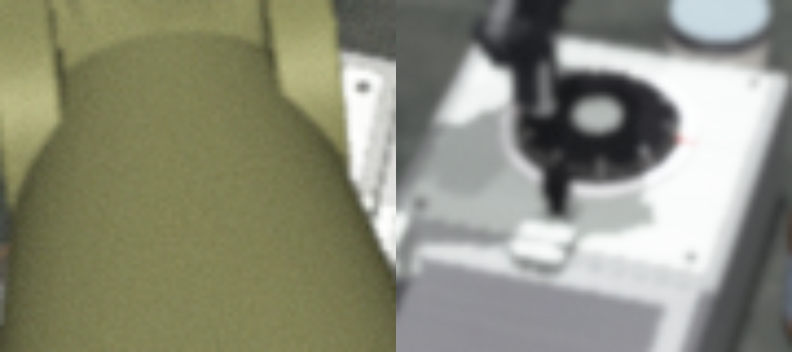

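```bash
python3 -c "
from h import *
arc(184,274,5,start=(-31,-2.3));arc(274,364,5)"
```

```text
[[-0.001, -0.034], [-0.018, -0.029], [-0.026, -0.023], [-0.032, -0.013], [-0.034, -0.003]]
[[-0.034, 0.008], [-0.029, 0.017], [-0.023, 0.026], [-0.013, 0.032], [-0.003, 0.034]]
```

>>> drive_tool(
  increments=[
    [0,[-0.001,-0.034,0],[0,0,0]],
    [0,[-0.018,-0.029,0],[0,0,0]],
    [0,[-0.026,-0.023,0],[0,0,0]],
    [0,[-0.032,-0.013,0],[0,0,0]],
    [0,[-0.034,-0.003,0],[0,0,0]],
    [0,[0,0,0],[0,0,0]],
    [0,[0,0,0],[0,0,0]],
  ],
)

```text
time_s: 10.9
position: [0.5424, 0.0206, 0.1301]
tcp_rot: [[-0.971, 0.241, -0.001], [0.241, 0.971, -0.001], [0.0, -0.001, -1.0]]
force: [-2.2, -3.6, 3.5]
grip_width: 0.0106
grip_force: 21.2
```

```bash
python3 -c "
from h import *
st()"
```

```text
t 10.9 safe [  0.2  51.2 130.1] yawerr deg 0.0 z [-0.001 -0.001 -1.   ] F [-1.2 -4.1] 3.5 w 0.0106 21.2
```

>>> drive_tool(
  increments=[
    [0,[-0.034,0.008,0],[0,0,0]],
    [0,[-0.029,0.017,0],[0,0,0]],
    [0,[-0.023,0.026,0],[0,0,0]],
    [0,[-0.013,0.032,0],[0,0,0]],
    [0,[-0.003,0.034,0],[0,0,0]],
    [0,[0,0,0],[0,0,0]],
    [0,[0,0,0],[0,0,0]],
  ],
)

```text
time_s: 11.78
position: [0.5861, 0.047, 0.131]
tcp_rot: [[-0.97, 0.241, 0.009], [0.241, 0.97, -0.002], [-0.01, 0.0, -1.0]]
force: [12.8, -4.9, -5.9]
grip_width: 0.011
grip_force: 20.1
```

```bash
python3 -c "
from h import *
st()"
```

```text
t 11.78 safe [ 36.3  87.4 131. ] yawerr deg -0.01 z [ 0.009 -0.002 -1.   ] F [13.6 -1.7] -5.9 w 0.011 20.1
```

```bash
cat >> h.py <<'E'
def arc2(a0,a1,n,psi0,psi1,start,R=33.,C=(0,0)):
    a=np.radians(np.linspace(a0,a1,n+1));q=np.round(np.degrees(np.radians((psi1-psi0)/n))/180,3)*180
    p=np.array(start,float);psi=psi0;rows=[]
    for t in a[1:]:
        d=R*np.r_[np.cos(t),np.sin(t)]-p;c,s=np.cos(np.radians(psi)),np.sin(np.radians(psi))
        u=np.array([[c,s],[-s,c]])@d;v=np.round(np.r_[-u[0],u[1]]/300,3)
        w=v*300*[-1,1];p=p+np.array([[c,-s],[s,c]])@w
        rows.append([0,[float(v[0]),float(v[1]),0],[0,0,round(-q/180,3)]]);psi+=q
    print(rows,'end',p.round(1),'psi',round(psi,1))
E
python3 -c "
from h import *
print(robot.get_obs()['qpos'])
arc2(4,141,9,0,-36,(31.2,2.4))"
```

```text
[ 0.08136632  0.35912652 -0.27242195  0.92995147 -0.00268037  0.32506722]
[[0, [0.0, 0.028, 0], [0, 0, np.float64(0.022)]], [0, [0.015, 0.025, 0], [0, 0, np.float64(0.022)]], [0, [0.022, 0.019, 0], [0, 0, np.float64(0.022)]], [0, [0.028, 0.01, 0], [0, 0, np.float64(0.022)]], [0, [0.029, 0.001, 0], [0, 0, np.float64(0.022)]], [0, [0.028, -0.009, 0], [0, 0, np.float64(0.022)]], [0, [0.023, -0.017, 0], [0, 0, np.float64(0.022)]], [0, [0.016, -0.024, 0], [0, 0, np.float64(0.022)]], [0, [0.008, -0.028, 0], [0, 0, np.float64(0.022)]]] end [-25.7  20.9] psi -35.6
```

>>> drive_tool(
  increments=[
    [0,[0.0,0.028,0],[0,0,0.022]],
    [0,[0.015,0.025,0],[0,0,0.022]],
    [0,[0.022,0.019,0],[0,0,0.022]],
    [0,[0.028,0.01,0],[0,0,0.022]],
    [0,[0.029,0.001,0],[0,0,0.022]],
    [0,[0.028,-0.009,0],[0,0,0.022]],
    [0,[0.023,-0.017,0],[0,0,0.022]],
    [0,[0.016,-0.024,0],[0,0,0.022]],
    [0,[0.008,-0.028,0],[0,0,0.022]],
    [0,[0,0,0],[0,0,0]],
    [0,[0,0,0],[0,0,0]],
    [0,[0,0,0],[0,0,0]],
  ],
)

```text
time_s: 13.28
position: [0.5299, 0.0841, 0.1309]
tcp_rot: [[-0.651, 0.759, -0.0], [0.759, 0.651, 0.011], [0.008, 0.007, -1.0]]
force: [-5.1, 12.6, 6.7]
grip_width: 0.0108
grip_force: 21.7
```

```bash
cat >> h.py <<'E'
def ang(ax=(.9,84.2)):
    o=st();t=o['tcp_rot'];c=np.array([t[0,1],t[1,1]])@RS;c=c/np.linalg.norm(c) # closing dir in safe
    d=S(o['position'])[:2]*1000-ax;k=c@d;b=np.degrees(np.arctan2(c[1],c[0]))
    r=np.degrees(np.arccos(np.clip(k/33,-1,1)));print('rel',d.round(1),'raw angle',np.degrees(np.arctan2(d[1],d[0]))%360,'by closing axis',(b+r)%360,(b-r)%360,'closing',b)
E
python3 -c "
from h import *
ang()
a=grab('side','s4')"
```

```text
t 13.28 safe [-27.2 109.9 130.9] yawerr deg -35.46 z [-0.     0.011 -1.   ] F [-8. 11.] 6.7 w 0.0108 21.7
rel [-28.1  25.7] raw angle 137.5403037621957 by closing axis 136.45858636597086 332.631289633654 closing 54.54493799981241
```

>>> drive_tool(
  increments=[
    [0,[0,-0.008,0],[0,0,0]],
    [0,[0,-0.006,0],[0,0,0]],
    [0,[0,0,0],[0,0,0]],
    [0,[0,0,0],[0,0,0]],
  ],
)

```text
time_s: 13.82
position: [0.5267, 0.0809, 0.1308]
tcp_rot: [[-0.65, 0.76, -0.0], [0.759, 0.65, 0.009], [0.007, 0.006, -1.0]]
force: [-5.3, 9.7, 6.6]
grip_width: 0.011
grip_force: 20.5
```

```bash
python3 -c "
from h import *
ang()
a=grab('side','s5')['frame']
cv2.imwrite('pics/m5.png',cv2.resize(a[160:210,295:360],(780,600),interpolation=cv2.INTER_CUBIC)[...,::-1])
s=grab('side');f=lambda th,r,z:proj(s,np.r_[C+RS@np.array([.0009+r*np.cos(np.radians(th)),.0851+r*np.sin(np.radians(th))]),z])[0]
for k in range(0,10): # tick k lies clockwise: angle = dial-36k
  p=f(144-36*k,.044,.103);print(k,((p-[295,160]+.5)*12).round())
print('idx',((f(0,.052,.096)-[295,160]+.5)*12).round())"
```

```text
t 13.82 safe [-29.5 106.  130.8] yawerr deg -35.47 z [-0.     0.009 -1.   ] F [-7.5  8.2] 6.6 w 0.011 20.5
rel [-30.4  21.8] raw angle 144.37790765023144 by closing axis 144.35775117131553 324.70116061995765 closing 54.52945589563658
0 [241. 212.]
1 [362. 183.]
2 [485. 205.]
3 [567. 270.]
4 [575. 355.]
5 [502. 428.]
6 [376. 460.]
7 [246. 436.]
8 [166. 366.]
9 [165. 281.]
idx [612. 388.]
```

View pics/m5.png

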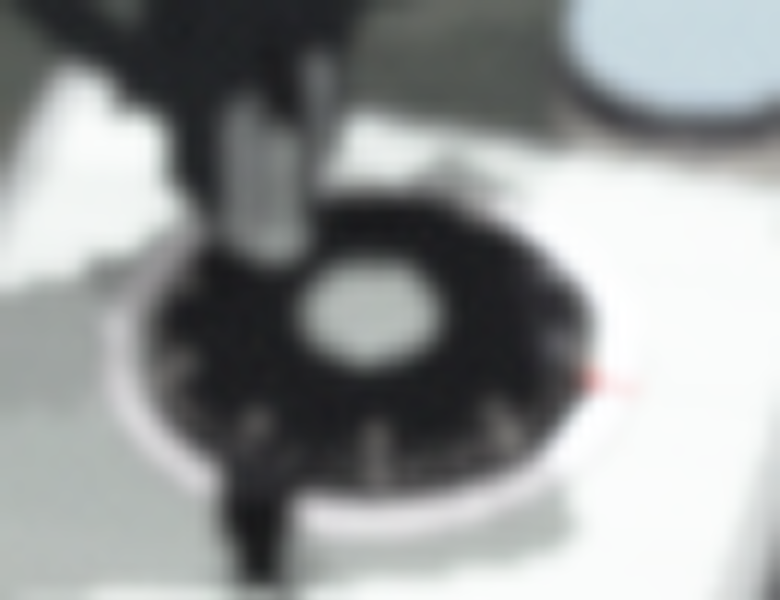

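The ticks seen at (375,455), (500,428) and (250,435) match the projection for number 4 at the index within about 1°. Now I regrip the pin centrally.

>>> drive_tool(
  increments=[
    [0.25,[0,0.004,0],[0,0,0]],
    [0.25,[0,0.004,0],[0,0,0]],
    [0.25,[0,0,0],[0,0,0]],
    [0.25,[0,0,0],[0,0,0]],
  ],
)

```text
time_s: 14.38
position: [0.529, 0.0779, 0.1299]
tcp_rot: [[-0.648, 0.762, -0.0], [0.762, 0.648, -0.0], [0.0, -0.0, -1.0]]
force: [-0.5, -0.1, -0.2]
grip_width: 0.0213
grip_force: 0.0
```

```bash
python3 -c "
from h import *
ang()"
```

```text
t 14.38 safe [-26.6 103.7 129.9] yawerr deg -35.65 z [-0. -0. -1.] F [-0.4 -0.2] -0.2 w 0.0213 0.0
rel [-27.5  19.5] raw angle 144.70107751293475 by closing axis 144.7084030381368 324.0000318049238 closing 54.35421742153031
```

```bash
python3 -c "
from h import *
arc2(144.5,-104,16,-35.6,-108,(-27.5,19.5))"
```

```text
[[0, [-0.006, 0.03, 0], [0, 0, np.float64(0.025)]], [0, [-0.01, 0.028, 0], [0, 0, np.float64(0.025)]], [0, [-0.015, 0.026, 0], [0, 0, np.float64(0.025)]], [0, [-0.019, 0.022, 0], [0, 0, np.float64(0.025)]], [0, [-0.023, 0.019, 0], [0, 0, np.float64(0.025)]], [0, [-0.027, 0.013, 0], [0, 0, np.float64(0.025)]], [0, [-0.028, 0.009, 0], [0, 0, np.float64(0.025)]], [0, [-0.03, 0.002, 0], [0, 0, np.float64(0.025)]], [0, [-0.03, -0.003, 0], [0, 0, np.float64(0.025)]], [0, [-0.028, -0.009, 0], [0, 0, np.float64(0.025)]], [0, [-0.026, -0.014, 0], [0, 0, np.float64(0.025)]], [0, [-0.023, -0.018, 0], [0, 0, np.float64(0.025)]], [0, [-0.019, -0.023, 0], [0, 0, np.float64(0.025)]], [0, [-0.015, -0.026, 0], [0, 0, np.float64(0.025)]], [0, [-0.009, -0.028, 0], [0, 0, np.float64(0.025)]], [0, [-0.003, -0.03, 0], [0, 0, np.float64(0.025)]]] end [ -8.  -31.9] psi -107.6
```

>>> drive_tool(
  increments=[
    [0,[0,0,0],[0,0,0]],
    [0,[0,0,0],[0,0,0]],
    [0,[0,0,0],[0,0,0]],
    [0,[-0.006,0.03,0],[0,0,0.025]],
    [0,[-0.01,0.028,0],[0,0,0.025]],
    [0,[-0.015,0.026,0],[0,0,0.025]],
    [0,[-0.019,0.022,0],[0,0,0.025]],
    [0,[-0.023,0.019,0],[0,0,0.025]],
    [0,[-0.027,0.013,0],[0,0,0.025]],
    [0,[-0.028,0.009,0],[0,0,0.025]],
    [0,[-0.03,0.002,0],[0,0,0.025]],
  ],
  force=20,
)

```text
time_s: 15.75
position: [0.5838, 0.0575, 0.1298]
tcp_rot: [[-0.075, 0.997, -0.0], [0.997, 0.075, 0.003], [0.003, -0.0, -1.0]]
force: [0.7, 3.1, -2.3]
grip_width: 0.0107
grip_force: 22.4
```

>>> drive_tool(
  increments=[
    [0,[-0.03,-0.003,0],[0,0,0.025]],
    [0,[-0.028,-0.009,0],[0,0,0.025]],
    [0,[-0.026,-0.014,0],[0,0,0.025]],
    [0,[-0.023,-0.018,0],[0,0,0.025]],
    [0,[-0.019,-0.023,0],[0,0,0.025]],
    [0,[-0.015,-0.026,0],[0,0,0.025]],
    [0,[-0.009,-0.028,0],[0,0,0.025]],
    [0,[-0.003,-0.03,0],[0,0,0.025]],
    [0,[0,0,0],[0,0,0]],
    [0,[0,0,0],[0,0,0]],
    [0,[0,0,0],[0,0,0]],
  ],
)

```text
time_s: 17.12
position: [0.5342, 0.0186, 0.1305]
tcp_rot: [[0.526, 0.85, -0.002], [0.85, -0.526, -0.011], [-0.01, 0.004, -1.0]]
force: [-5.8, -16.3, 9.1]
grip_width: 0.0107
grip_force: 21.9
```

```bash
python3 -c "
from h import *
ang()"
```

```text
t 17.12 safe [ -7.2  47.3 130.5] yawerr deg -107.81 z [-0.002 -0.011 -1.   ] F [ -1.7 -17.3] 9.1 w 0.0107 21.9
rel [ -8.1 -36.9] raw angle 257.5887395332144 by closing axis 66.01488304166442 258.3713410095221 closing -17.80688797440675
```

>>> drive_tool(
  increments=[
    [0,[0,-0.007,0],[0,0,0]],
    [0,[0,-0.005,0],[0,0,0]],
    [0,[0,0,0],[0,0,0]],
    [0,[0,0,0],[0,0,0]],
  ],
)

```text
time_s: 17.62
position: [0.5311, 0.0211, 0.1304]
tcp_rot: [[0.526, 0.85, -0.002], [0.85, -0.526, -0.009], [-0.009, 0.003, -1.0]]
force: [-5.7, -14.0, 8.6]
grip_width: 0.011
grip_force: 21.4
```

```bash
cat >> h.py <<'E'
def ticks(name=None,d=None):
    s=d or grab('side',name);g=cv2.cvtColor(np.asarray(s['frame']),cv2.COLOR_RGB2GRAY).astype(np.float32)
    th=np.arange(0,360,1.);acc=0
    for r in (.040,.042,.044):
        W=np.c_[(C+np.c_[.0009+r*np.cos(np.radians(th)),.0851+r*np.sin(np.radians(th))]@RS.T),np.full(360,.103)]
        p=proj(s,W).astype(np.float32);acc=acc+cv2.remap(g,p[:,:1],p[:,1:],cv2.INTER_LINEAR)[:,0]
    acc/=3;print('tick peaks (safe angle, bright):',[(int(t),int(acc[int(t)])) for t in th if acc[int(t)]==acc[np.arange(int(t)-9,int(t)+10)%360].max() and acc[int(t)]-acc[np.arange(int(t)-14,int(t)+15)%360].min()>12])
E
python3 -c "
from h import *
ang();ticks('s6')
d=grab('side');d['frame']=cv2.imread('pics/s5.png')[...,::-1].copy();ticks(d=d)"
```

```text
t 17.62 safe [-10.9  49.1 130.4] yawerr deg -107.78 z [-0.002 -0.009 -1.   ] F [ -2.2 -14.9] 8.6 w 0.011 21.4
rel [-11.8 -35.1] raw angle 251.4792906590593 by closing axis 73.04527161528527 251.3888920010208 closing -17.78291819184697
tick peaks (safe angle, bright): [(0, 105), (65, 171), (99, 150), (182, 130), (217, 103), (247, 64), (286, 80), (322, 61)]
tick peaks (safe angle, bright): [(4, 104), (54, 166), (102, 126), (133, 120), (176, 95), (217, 84), (252, 70), (289, 84), (326, 86)]
```

>>> drive_tool(
  increments=[
    [0.25,[0,0.003,0],[0,0,0]],
    [0.25,[0,0,0],[0,0,0]],
    [0.25,[0,0,0],[0,0,0]],
    [0.25,[0,0,0],[0,0,0]],
  ],
)

```text
time_s: 18.18
position: [0.5332, 0.0252, 0.1299]
tcp_rot: [[0.523, 0.852, -0.0], [0.852, -0.523, 0.0], [0.0, -0.0, -1.0]]
force: [0.5, 0.4, 0.1]
grip_width: 0.0215
grip_force: 0.0
```

```bash
python3 -c "
from h import *
ang();ticks('s7')
arc2(251.5,320,8,-107.8,-40,(-10.5,-31.3))"
```

```text
t 18.18 safe [ -9.8  53.5 129.9] yawerr deg -107.61 z [-0.  0. -1.] F [0.4 0.5] 0.1 w 0.0215 0.0
rel [-10.7 -30.7] raw angle 250.72377251978634 by closing axis 74.03563013433845 250.74875710022147 closing -17.607806382720046
tick peaks (safe angle, bright): [(0, 112), (54, 163), (93, 131), (138, 95), (187, 124), (250, 77), (286, 80), (322, 61)]
[[0, [0.001, 0.016, 0], [0, 0, np.float64(-0.047)]], [0, [0.001, 0.017, 0], [0, 0, np.float64(-0.047)]], [0, [0.001, 0.016, 0], [0, 0, np.float64(-0.047)]], [0, [0.001, 0.017, 0], [0, 0, np.float64(-0.047)]], [0, [0.001, 0.016, 0], [0, 0, np.float64(-0.047)]], [0, [0.002, 0.017, 0], [0, 0, np.float64(-0.047)]], [0, [0.001, 0.016, 0], [0, 0, np.float64(-0.047)]], [0, [0.001, 0.016, 0], [0, 0, np.float64(-0.047)]]] end [ 25.3 -21.3] psi -40.1
```

>>> drive_tool(
  increments=[
    [0,[0,0,0],[0,0,0]],
    [0,[0,0,0],[0,0,0]],
    [0,[0.001,0.016,0],[0,0,-0.047]],
    [0,[0.001,0.017,0],[0,0,-0.047]],
    [0,[0.001,0.016,0],[0,0,-0.047]],
    [0,[0.001,0.017,0],[0,0,-0.047]],
    [0,[0.001,0.016,0],[0,0,-0.047]],
    [0,[0.002,0.017,0],[0,0,-0.047]],
    [0,[0.001,0.016,0],[0,0,-0.047]],
    [0,[0.001,0.016,0],[0,0,-0.047]],
    [0,[0,0,0],[0,0,0]],
    [0,[0,0,0],[0,0,0]],
  ],
)

```text
time_s: 19.73
position: [0.5704, 0.0253, 0.13]
tcp_rot: [[-0.587, 0.81, 0.0], [0.81, 0.587, -0.002], [-0.002, -0.001, -1.0]]
force: [0.2, -5.4, 0.2]
grip_width: 0.0109
grip_force: 20.7
```

```bash
python3 -c "
from h import *
ang();ticks('s8')"
```

```text
t 19.73 safe [ 26.3  62.6 130. ] yawerr deg -40.11 z [ 0.    -0.002 -1.   ] F [ 1.5 -5.2] 0.2 w 0.0109 20.7
rel [ 25.4 -21.6] raw angle 319.56289619875724 by closing axis 140.21524957088843 319.559417142725 closing 49.887333356806735
tick peaks (safe angle, bright): [(40, 137), (120, 165), (151, 189), (210, 104), (246, 82), (282, 70), (320, 74), (354, 72)]
```

>>> drive_tool(
  increments=[
    [0,[0,0.005,0],[0,0,0]],
    [0,[0,0.004,0],[0,0,0]],
    [0,[0,0,0],[0,0,0]],
    [0,[0,0,0],[0,0,0]],
  ],
)

```text
time_s: 20.27
position: [0.5721, 0.0262, 0.13]
tcp_rot: [[-0.587, 0.81, -0.0], [0.81, 0.587, -0.003], [-0.002, -0.002, -1.0]]
force: [-0.8, -7.5, 2.4]
grip_width: 0.0106
grip_force: 21.0
```

```bash
python3 -c "
from h import *
ang();ticks('s9')"
```

```text
t 20.27 safe [ 27.7  63.9 130. ] yawerr deg -40.12 z [-0.    -0.003 -1.   ] F [ 1.1 -7.5] 2.4 w 0.0106 21.0
rel [ 26.8 -20.3] raw angle 322.80504677077334 by closing axis 136.89098499365258 322.86129973145523 closing 49.87614236255392
tick peaks (safe angle, bright): [(38, 130), (117, 161), (150, 196), (212, 99), (250, 65), (286, 70), (322, 71), (359, 76)]
```

>>> drive_tool(
  increments=[
    [0.25,[0,0,0],[0,0,0]],
    [0.25,[0,0,0],[0,0,0]],
    [0.25,[0,0,-0.1],[0,0,0]],
    [0.25,[0,0,-0.1],[0,0,0]],
    [0,[0,0,0],[0,0,-0.056]],
    [0,[0,0,0],[0,0,-0.056]],
    [0,[0,0,0],[0,0,-0.056]],
    [0,[0,0,0],[0,0,-0.055]],
    [0,[0.045,-0.147,0],[0,0,0]],
    [0,[0.044,-0.147,0],[0,0,0]],
    [0,[0,0,0],[0,0,0]],
    [0,[0,0,0],[0,0,0]],
  ],
)

```text
time_s: 21.82
position: [0.526, -0.0511, 0.1902]
tcp_rot: [[-0.971, 0.238, 0.001], [0.238, 0.971, 0.001], [-0.001, 0.001, -1.0]]
force: [-0.2, 1.3, 0.1]
grip_width: 0.0002
grip_force: 0.0
```

```bash
python3 -c "
from h import *
st();ticks('s10')"
```

```text
t 21.82 safe [  1.6 -22.3 190.2] yawerr deg 0.16 z [ 0.001  0.001 -1.   ] F [-0.5  1.2] 0.1 w 0.0002 0.0
tick peaks (safe angle, bright): [(0, 97), (72, 192), (117, 179), (203, 56), (247, 109), (286, 103), (321, 84)]
```

>>> drive_tool(
  increments=[
    [0,[0,0,0.1],[0,0,0]],
    [0,[0,0,0.087],[0,0,0]],
    [0,[0,0,0],[0,0,0]],
    [0,[0,0.015,0],[0,0,0]],
    [0,[0,0.015,0],[0,0,0]],
    [0,[0,0.01,0],[0,0,0]],
    [0,[0,0,0],[0,0,0]],
    [0,[0,0,0],[0,0,0]],
  ],
)

```text
time_s: 22.88
position: [0.5285, -0.0397, 0.1341]
tcp_rot: [[-0.971, 0.238, 0.0], [0.238, 0.971, 0.0], [-0.0, 0.0, -1.0]]
force: [-0.3, 0.0, -0.1]
grip_width: 0.0002
grip_force: 0.0
```

```bash
python3 -c "
from h import *
st()"
```

```text
t 22.88 safe [  1.3 -10.6 134.1] yawerr deg 0.2 z [ 0.  0. -1.] F [-0.3 -0.1] -0.1 w 0.0002 0.0
```

>>> drive_tool(
  increments=[
    [0,[0,0.01,0],[0,0,0]],
    [0,[0,0.01,0],[0,0,0]],
    [0,[0,0.01,0],[0,0,0]],
    [0,[0,0,0],[0,0,0]],
    [0,[0,0,0],[0,0,0]],
  ],
)

```text
time_s: 23.5
position: [0.5305, -0.0314, 0.1339]
tcp_rot: [[-0.971, 0.238, -0.0], [0.238, 0.971, -0.001], [-0.0, -0.001, -1.0]]
force: [-1.8, -3.3, 1.8]
grip_width: 0.0
grip_force: 2.0
```

```bash
python3 -c "
from h import *
st()
a=grab('side','s11')['frame'];b=grab('top','t11')['frame']
cv2.imwrite('pics/m11.png',np.hstack([cv2.resize(a[165:245,275:365],(396,352)),cv2.resize(b[160:240,310:400],(396,352))])[...,::-1])"
```

```text
t 23.5 safe [  1.3  -2.1 133.9] yawerr deg 0.19 z [-0.    -0.001 -1.   ] F [-1.  -3.7] 1.8 w 0.0 2.0
```

View pics/m11.png

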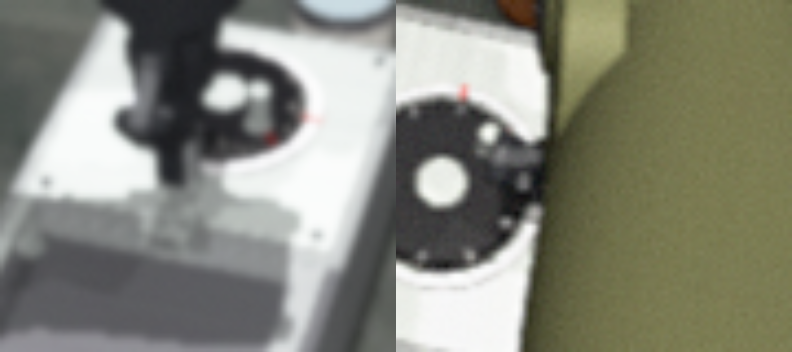

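The fingers touch the knob (about 3.7 N), and the dial is still at 9. I continue pushing.

>>> drive_tool(
  increments=[
    [0,[0,0.01,0],[0,0,0]],
    [0,[0,0.01,0],[0,0,0]],
    [0,[0,0,0],[0,0,0]],
    [0,[0,0,0],[0,0,0]],
  ],
)

```text
time_s: 24.1
position: [0.5307, -0.0305, 0.134]
tcp_rot: [[-0.971, 0.241, -0.002], [0.241, 0.971, -0.012], [-0.001, -0.012, -1.0]]
force: [-5.9, -20.7, 6.1]
grip_width: 0.0002
grip_force: 10.8
```

```bash
python3 -c "
from h import *
st()"
```

```text
t 24.1 safe [  1.2  -1.1 134. ] yawerr deg 0.02 z [-0.002 -0.012 -1.   ] F [ -0.8 -21.5] 6.1 w 0.0002 10.8
```

>>> drive_tool(
  increments=[
    [0,[0,-0.04,0],[0,0,0]],
    [0,[0,0,-0.12],[0,0,0]],
    [0,[0,0,-0.12],[0,0,0]],
    [0.4,[0.112,-0.135,0],[0,0,0]],
    [0.4,[0.112,-0.135,0],[0,0,0]],
    [0.4,[0,0,0],[0,0,0.056]],
    [0.4,[0,0,0],[0,0,0.056]],
    [0.4,[0,0,0],[0,0,0.056]],
    [0.4,[0,0,0],[0,0,0.056]],
    [0.4,[0,0,0],[0,0,0.056]],
    [0.4,[0,0,0],[0,0,0.056]],
    [0.4,[0,0,0],[0,0,0.056]],
  ],
)

```text
time_s: 25.6
position: [0.4448, -0.0988, 0.2057]
tcp_rot: [[-0.094, 0.996, 0.001], [0.996, 0.094, 0.002], [0.002, 0.001, -1.0]]
force: [0.5, 0.3, 0.3]
grip_width: 0.0341
grip_force: 0.0
```

```bash
python3 -c "
from h import *
st()
s=grab('side','s12');t=grab('top','t12')
for n,d,f0 in(('side',s,grab('side')),('top',t,grab('top'))):
  for y in (.0065,.0205):
    p=proj(d,np.r_[C+RS@np.array([.0005,y]),.126])[0];a,b=p.round().astype(int)
    print(n,y,p.round(1),'now',d['frame'][b-1:b+2,a-1:a+2].mean((0,1)).round(),'start',f0['frame'][b-1:b+2,a-1:a+2].mean((0,1)).round())"
```

```text
t 25.6 safe [-65.7 -88.1 205.7] yawerr deg -70.67 z [ 0.001  0.002 -1.   ] F [0.4 0.5] 0.3 w 0.0341 0.0
side 0.0065 [315.5 199.5] now [85. 84. 86.] start [40. 41. 44.]
side 0.0205 [317.3 195.7] now [36. 36. 39.] start [46. 46. 49.]
top 0.0065 [353.8 207.2] now [219. 223. 216.] start [57. 54. 56.]
top 0.0205 [347.8 205.8] now [50. 48. 49.] start [222. 225. 218.]
```

>>> drive_tool(
  increments=[
    [0.4,[0,0,0],[0,0,0.054]],
    [0.4,[0,0,0],[0,0,0.054]],
    [0.4,[0,0,0.15],[0,0,0]],
    [0.4,[0,0,0.11],[0,0,0]],
    [0.4,[0,0,0],[0,0,0]],
    [0,[0,0,0],[0,0,0]],
    [0,[0,0,0],[0,0,0]],
    [0,[0,0,0],[0,0,0]],
    [0,[0,0,0],[0,0,0]],
  ],
  force=30,
)

```text
time_s: 26.82
position: [0.445, -0.0996, 0.1293]
tcp_rot: [[0.237, 0.971, 0.001], [0.971, -0.237, 0.0], [0.001, 0.001, -1.0]]
force: [-3.7, 2.3, 7.6]
grip_width: 0.0077
grip_force: 29.7
```

```bash
python3 -c "
from h import *
o=st();print(o['qpos'].round(2) if hasattr(o['qpos'],'round') else o['qpos'])
th=167-np.r_[0:76:7j];p=161*np.c_[np.cos(np.radians(th)),np.sin(np.radians(th))]
print(np.diff(p,axis=0).round(1),p[0])"
```

```text
t 26.82 safe [-65.3 -88.9 129.3] yawerr deg -89.78 z [ 0.001  0.    -1.   ] F [-4.1  1.4] 7.6 w 0.0077 29.7
[-0.22  0.14 -0.57  0.86  0.    1.59]
[[11.8 33.5]
 [18.8 30.1]
 [25.  25.3]
 [29.9 19.2]
 [33.4 12.1]
 [35.2  4.5]] [-156.87358043   36.21711975]
```

```bash
python3 -c "
from h import *
th=167-np.linspace(0,80,20);p=161*np.c_[np.cos(np.radians(th)),-np.sin(np.radians(th))]/300
Q=p[0].copy()
for x in p[1:]:
  d=np.round(x-Q,3);Q+=d;print([0,[0,float(d[0]),float(d[1])],[0,0,0]],end=', ')"
```

```text
[0, [0, 0.01, -0.038], [0, 0, 0]], [0, [0, 0.013, -0.037], [0, 0, 0]], [0, [0, 0.016, -0.036], [0, 0, 0]], [0, [0, 0.018, -0.035], [0, 0, 0]], [0, [0, 0.021, -0.034], [0, 0, 0]], [0, [0, 0.024, -0.032], [0, 0, 0]], [0, [0, 0.025, -0.03], [0, 0, 0]], [0, [0, 0.028, -0.028], [0, 0, 0]], [0, [0, 0.029, -0.026], [0, 0, 0]], [0, [0, 0.032, -0.023], [0, 0, 0]], [0, [0, 0.033, -0.022], [0, 0, 0]], [0, [0, 0.035, -0.019], [0, 0, 0]], [0, [0, 0.036, -0.016], [0, 0, 0]], [0, [0, 0.037, -0.014], [0, 0, 0]], [0, [0, 0.038, -0.01], [0, 0, 0]], [0, [0, 0.038, -0.008], [0, 0, 0]], [0, [0, 0.039, -0.006], [0, 0, 0]], [0, [0, 0.04, -0.002], [0, 0, 0]], [0, [0, 0.039, 0.001], [0, 0, 0]],
```

>>> drive_tool(
  increments=[
    [0,[0,0.01,-0.038],[0,0,0]],
    [0,[0,0.013,-0.037],[0,0,0]],
    [0,[0,0.016,-0.036],[0,0,0]],
    [0,[0,0.018,-0.035],[0,0,0]],
    [0,[0,0.021,-0.034],[0,0,0]],
    [0,[0,0.024,-0.032],[0,0,0]],
    [0,[0,0,0],[0,0,0]],
  ],
)

```text
time_s: 27.7
position: [0.4733, -0.1066, 0.1928]
tcp_rot: [[0.238, 0.971, -0.002], [0.971, -0.238, 0.001], [0.0, -0.003, -1.0]]
force: [-9.2, 3.4, 6.4]
grip_width: 0.0077
grip_force: 30.3
```

```bash
python3 -c "
from h import *
st()"
```

```text
t 27.7 safe [-36.1 -88.9 192.8] yawerr deg -89.8 z [-0.002  0.001 -1.   ] F [-9.7  1.1] 6.4 w 0.0077 30.3
```

>>> drive_tool(
  increments=[
    [0,[0,0.025,-0.03],[0,0,0]],
    [0,[0,0.028,-0.028],[0,0,0]],
    [0,[0,0.029,-0.026],[0,0,0]],
    [0,[0,0.032,-0.023],[0,0,0]],
    [0,[0,0.033,-0.022],[0,0,0]],
    [0,[0,0.035,-0.019],[0,0,0]],
    [0,[0,0,0],[0,0,0]],
  ],
)

```text
time_s: 28.58
position: [0.5263, -0.1198, 0.2394]
tcp_rot: [[0.238, 0.971, -0.001], [0.971, -0.238, -0.0], [-0.0, -0.001, -1.0]]
force: [-14.4, 3.9, 19.8]
grip_width: 0.0077
grip_force: 31.4
```

```bash
python3 -c "
from h import *
st()"
```

```text
t 28.57 safe [ 18.5 -88.9 239.4] yawerr deg -89.81 z [-0.001 -0.    -1.   ] F [-14.9   0.3] 19.8 w 0.0077 31.4
```

>>> drive_tool(
  increments=[
    [0,[0,0.036,-0.016],[0,0,0]],
    [0,[0,0.037,-0.014],[0,0,0]],
    [0,[0,0.038,-0.01],[0,0,0]],
    [0,[0,0.038,-0.008],[0,0,0]],
    [0,[0,0.039,-0.006],[0,0,0]],
    [0,[0,0.04,-0.002],[0,0,0]],
    [0,[0,0,0],[0,0,0]],
  ],
)

```text
time_s: 29.45
position: [0.5956, -0.1371, 0.2556]
tcp_rot: [[0.238, 0.971, 0.004], [0.971, -0.238, -0.002], [-0.001, 0.004, -1.0]]
force: [-2.5, 0.6, 4.1]
grip_width: 0.0075
grip_force: 31.1
```

```bash
python3 -c "
from h import *
st()"
```

```text
t 29.45 safe [ 89.9 -88.9 255.6] yawerr deg -89.82 z [ 0.004 -0.002 -1.   ] F [-2.6 -0.1] 4.1 w 0.0075 31.1
```

>>> drive_tool(
  increments=[
    [0.22,[0,0,0],[0,0,0]],
    [0.22,[0,0,0],[0,0,0]],
    [0.22,[0,0,0],[0,0,0]],
    [0.22,[0,0,-0.06],[0,0,0]],
    [0.22,[0,0,-0.12],[0,0,0]],
    [0.22,[0,0,-0.12],[0,0,0]],
    [0.22,[0,0,0],[0,0,0]],
    [0.22,[0,0,0],[0,0,0]],
  ],
)

```text
time_s: 30.45
position: [0.5937, -0.1362, 0.3421]
tcp_rot: [[0.238, 0.971, -0.0], [0.971, -0.238, -0.0], [-0.0, -0.0, -1.0]]
force: [0.1, -0.5, -0.4]
grip_width: 0.0185
grip_force: 0.0
```

```bash
python3 -c "
from h import *
st()
a=grab('side','s13')['frame'];b=grab('top','t13')['frame']
cv2.imwrite('pics/m13.png',np.hstack([cv2.resize(a[130:370,190:420],(383,400)),cv2.resize(b[130:330,280:490],(420,400))])[...,::-1])"
```

```text
t 30.45 safe [ 87.9 -88.5 342.1] yawerr deg -89.81 z [-0. -0. -1.] F [ 0.2 -0.5] -0.4 w 0.0185 0.0
```

View pics/m13.png

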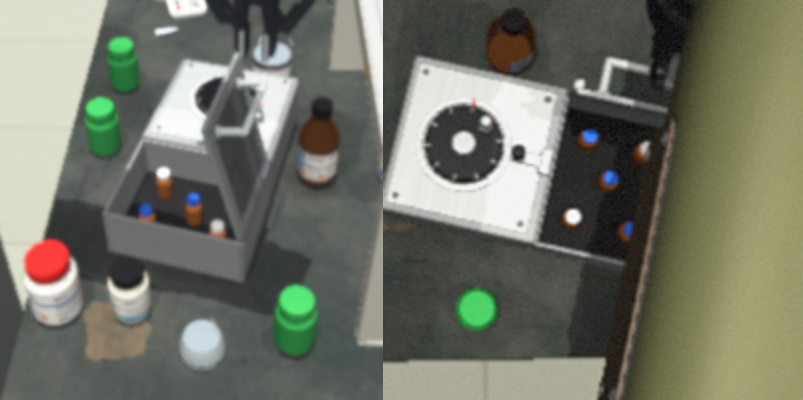

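The lid stands nearly upright by itself and the bolt is drawn. The jar stands upright at (130,292), the neighbours are undisturbed, and the gripper is clear of everything.

```bash
python3 -c "
from station import robot
print(robot.close_job())"
```

```text
the job is handed in; nothing more can be done
None
```

The safe is open and the job is handed in, at about 30 s of the 72 s allowed. 4-7-9 was dialled, the bolt is drawn, and the lid stands by itself at about 1.34 rad (worked out from the arm's position). The small jar is upright on the worktop to the right of the safe, and the bottles, flask and red jar look undisturbed in the last pictures; the hand-in returned no verdict.

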